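# Gauge a charged valve and tally it on the right lever counter

## Robot

A 6-joint arm with a two-finger parallel gripper is mounted at the origin on a cart in front of the work surface, level with it; the furniture and walls round the work are solid. World frame = base frame: x ahead of the robot, y to its left, z up, the work surface at z = 0. Lengths are in m, angles in rad, forces in N, time in s.
With the tool pointing down it reaches from about 0.3 to 0.775 m from the base axis. Payload 14.6 kg.
Tool frame: the origin (TCP) lies at the very end of the fingers, on their centre line; the grasp point (between the pads) lies 19 mm behind it; z points along the fingers, y is the line along which they close (so a half turn about z gives the same grasp; the last joint's range is limited). The gripper opens to 94 mm and grips with 3 to 60 N. Pads are 16 mm wide; open, the fingers measure 119 mm over their backs; the gripper's body (75 mm by 177 mm) begins 78 mm behind the grasp point.
Start: joints at [-1.308, 0.3, 1.521, -0, 1.321, -0.067], TCP at [0.178, -0.52, 0.205] pointing down, gripper open.
Joint ranges: [-3.03, 3.03], [-0.79, 2.21], [0.23, 2.52], [-1.04, 4.18], [0, 3.07], [-2.55, 2.55]. Speed limits (rad/s): [2.22, 2.22, 2.57, 3.14, 3.14, 3.14].

## Interface

Orientations are given as [roll, pitch, yaw] about the fixed x, y, z axes, in that order (R = Rz(yaw) Ry(pitch) Rx(roll)).
In Python, from station import * gives the robot as it stands.
- The arm moves only by the tool jog_arm, never from a script. Its argument "rows" is a list of rows, each a list of 3 entries, a list of its own where there are three numbers: the shift along the tool's x, y, z in m, then the turn about the tool's z in degrees, then the finger opening in m, from 0 to 0.094. A call has 1 to 12 rows; each row shifts and turns the commanded pose from where the row before left it, along the tool's axes as they then stand; what a row does not reach is not made up. A row lasts 1/12 s, in which the tool goes at most 41.7 mm and 7.16 degrees, less where a joint would pass 70% of its speed; a pose out of reach is approached as far as the arm can. A call is refused whole if a number of a shift passes 0.0417 or a number of a turn 7.16, either way. A call with a gripper value outside its range is refused whole. The fingers move at their own pace and stop on an object; "squeeze" is the grip in N (left out, the last holds). Time passes only in rows, so rows that do not move let the fingers close. It gives the time, the measured TCP pose, the force, the opening and the grip force at its end, in the units of the state.
- get_obs(): the state, without advancing time (a new reading comes with each control period).
- camera(name): name is "scene" or "top" or "wrist"; returns a dict with "image" (420x560x3 uint8, red, green, blue), "range_z" (420x560 float32, m along the optical axis (not along the pixel's ray), 0 where there is no reading), "K" (3x3 intrinsics, pixels), "world_from_camera" (4x4, takes a point from camera to world coordinates); the wrist camera has in their place "T_tool_cam" (4x4, takes a point from camera to tool coordinates, whose origin is the TCP and whose axes are the flange's). Camera axes: x right, y up, looking along -z (the intrinsics and any distortion apply to the point x, -y, -z); pixel columns grow to the right and rows downward; lengths in m; the calibration is good to about 2 mm. A picture is of the moment at which its call begins: read the wrist's pose just before it.
- hand_in(): hands the job in; it is judged then, once.
Trained networks look in a picture, given as the dict that the camera call returned (one of the last four; its "shot" number tells which), for a name from the list of things; names that differ only in an ending like _2 or _b are one class to them, and where a whole thing is asked for, a point or a joint stands for the part that bears it (a point fixed in the world has none). Each returns a list of dicts, best first, with "p" (0 to 1); they miss things now and then, are a little off and sometimes report something else, mostly with a low value. They report only what shows in the picture. A call takes as long as a camera call.
- search_frame(label, picture): "at" ([column, row] as shares, 0 to 1, of the picture: columns of its width, rows of its height, amid what is visible of it).
- spot_point(label, picture): "at" ([column, row] as shares, 0 to 1, of the picture: columns of its width, rows of its height: a listed point, or the origin of a listed thing).
The state is a dict: "time_s": time; "qpos": joint angles; "joint_vel": joint speeds; "tau": joint torques, N m; "ee_pos": TCP position; "eef_rot": TCP orientation; "force": force on the tool from outside, world axes, zero at the start; "moment": the same for the moment, N m; "grip_width": finger opening in m; "grip_force": force on a finger pad.
Only numpy, scipy, OpenCV 4.12 (cv2) and the standard library are available. Lean on these libraries where they do the work, as an engineer would, in place of code of your own. Each camera call takes 0.05 s, during which the arm holds its last target. There are 200 camera calls.

## Task

The valve clamped in the test jig has been charged with air: push the spring gauge that stands on its test stem fully down, let it come back up, and see how far its rod has come out. If the dark ring on the rod now shows, the valve has held its pressure, so count it on the counter whose lever has the ball knob; if the ring is still hidden, count it on the counter whose lever has the flat paddle. Count it once only, by swinging that lever all the way to its stop and letting it spring back home, and do not advance the other counter.

Things in the scene. Friction and masses are not known exactly. Their poses are not given: they have to be found in the camera images.
- jig: Fixed air-test jig: base plate 130 x 335 x 10 mm with a black valve (224 mm long in y, top 141 mm above the bench) clamped between a test block (84 x 44 mm, top at 90 mm, -y end) and a screw clamp (+y end). Origin: on the bench under the valve. The gauge stands on the block at x = 0, y = -135 mm. Tall frame posts stand behind, at 0.65 m from the robot: turn a wide hand parallel to the bench edge.
- gauge_flange (a point): Centre of the flat top face of the gauge's press flange, a steel disc 64 mm across and 6 mm thick on a 26 mm sleeve; 170 mm above the bench at rest. Pushing down anywhere on the disc works; the rod (8 mm thick) comes up through its centre by up to 26 mm, so press beside the rod or with the fingers either side of it, not on it.
- gauge_head (a joint): How far the gauge is pressed down, m: 0 at rest (up), 0.026 fully down (end stop). Spring: about 4 N at the start, 11 N at full depth, plus about 2 N friction and some damping. It springs back up when let go.
- rod_tip (a point): Top end of the gauge rod. It stands 4 mm above the flange face before the gauge is used. A dark ring goes round the rod from 14 to 19 mm below this tip.
- gauge_rod (a joint): How far the rod has been pushed out of the gauge, m: 0 before use. When the gauge is pressed fully down a held pressure pushes the rod out about 0.022 (the tip then stands 26 mm over the flange and the ring shows); a valve that has leaked gives only about 0.006 (the tip stands 10 mm over the flange, the ring stays hidden). The rod stays out by friction after the gauge is let go.
- counter_ball: Fixed lever counter with a BALL knob on its lever. Base plate 116 x 124 mm; round dial housing 106 mm across, top 44 mm above the bench. Origin: on the bench, on the vertical axis about which its lever and dial turn. A ratchet advances the dial one of its ten marks for each full lever swing. It may stand left or right of the other counter.
- ball_knob (a point): Centre of the ball knob (24 mm across, centre 52 mm above the bench, on a 9 mm stem), 82 mm from the counter's vertical axis. The lever is a flat bar 14 mm wide, 22 to 28 mm above the bench; the space outside the base plate under it is clear. At rest it points 115 degrees anticlockwise (seen from above) from the counter's +x; the swing is anticlockwise.
- ball_lever (a joint): Angle of the ball-knob lever, rad: 0 at rest, 0.716 at its stop (anticlockwise from above, so the knob is pushed from its clockwise side). Sprung: about 2 N at the knob at rest, 4 to 7 N once the ratchet has picked up (after about 0.09 rad); the dial has moved one full mark only when the lever is at its stop. Let go, it springs back; a short swing moves the dial only part of a mark.
- ball_dial (a joint): Angle of the ball-knob counter's dial, rad: 0 at the start, 0.628 after one count; it only goes forward, two full swings give 1.257.
- counter_paddle: Fixed lever counter, the same as the other but with a flat upright PADDLE on its lever. Origin and axes as counter_ball.
- paddle_knob (a point): Point in the paddle, 52 mm above the bench and 82 mm from the counter's vertical axis. The paddle is an upright plate 28 mm along the lever, 6 mm thick in the direction of swing, from 26 to 64 mm above the bench. The lever is otherwise as on the other counter.
- paddle_lever (a joint): Angle of the paddle lever, rad: 0 at rest, 0.716 at its stop; as ball_lever.
- paddle_dial (a joint): Angle of the paddle counter's dial, rad: 0 at the start, 0.628 after one count; as ball_dial.

How it is judged:
On the way, in this order (a step that is already met when the one before it is completed fails the run):
1. the gauge is pressed fully down on the stem (value of joint gauge_head above 0.0235 m), for 0.1 s.
2. the gauge is back up and a lever is swung to its stop: the ball lever if the rod's ring shows, the paddle lever if not (((value of joint gauge_rod above 0.012 m and value of joint ball_lever above 0.66 rad and value of joint gauge_head below 0.003 m) or (value of joint gauge_rod below 0.012 m and value of joint paddle_lever above 0.66 rad and value of joint gauge_head below 0.003 m))), for 0.05 s.
At the end, for the whole second after the job is handed in: Gauge up again (within 3 mm), both levers at rest (within 0.06 rad); the right counter's dial (ball if the rod came out over 12 mm, else paddle) has advanced one mark (0.54 to 0.72 rad), the other dial not (under 0.09 rad) (value of joint gauge_head below 0.003 m and value of joint each of ball_lever, paddle_lever below 0.06 rad and ((value of joint gauge_rod above 0.012 m and value of joint ball_dial between 0.54 and 0.72 rad and value of joint paddle_dial below 0.09 rad) or (value of joint gauge_rod below 0.012 m and value of joint paddle_dial between 0.54 and 0.72 rad and value of joint ball_dial below 0.09 rad))); the robot touches nothing.
It also fails if it takes over 51 s, if anything falls off the work surface, if the arm or the gripper's body presses on something with over 40 N, if the wrist force passes 120 N, or if a joint passes its speed limit or range.

## Working session

There is one attempt and no reset: what is moved stays moved. The work goes in short steps, Python scripts to look and compute and a tool call to move; the robot and the scene stay as the last step left them, time stands still between calls to the robot, and variables do not carry over. Pictures are saved under pics/ and viewed, at most 10 in all, crops included, and the job is handed in when it is done.

Besides the shell and the picture viewer there is one more tool, called after "Emit:" as name(argument=value, ...) on one line, values as JSON. jog_arm: Moves the arm, as the interface text tells. Its arguments: {"type":"object","properties":{"rows":{"type":"array","items":{"type":"array"}},"squeeze":{"type":"number"}},"required":["rows"]}

```bash
mkdir -p pics; cat > h.py <<'E'
from station import *
import numpy as np, cv2
def W(c,at,z=None):
    """pixel share -> world; by range, or by plane z"""
    u,v=at[0]*560,at[1]*420;K=c["K"];T=np.array(c["world_from_camera"])
    d=np.array([(u-K[0][2])/K[0][0],-(v-K[1][2])/K[1][1],-1])
    if z is None: s=c["range_z"][min(int(v),419),min(int(u),559)]
    else: s=(z-T[2,3])/(T[:3,:3]@d)[2]
    return (T[:3,:3]@(d*s)+T[:3,3]).round(4)
def save(c,n): cv2.imwrite("pics/"+n,c["image"][:,:,::-1])
E
python3 - <<'E'
from h import *
o=get_obs();print(o["time_s"],o["ee_pos"],o["eef_rot"],o["force"])
Z=dict(jig=0,gauge_flange=.17,rod_tip=.174,counter_ball=0,counter_paddle=0,ball_knob=.052,paddle_knob=.052)
ims=[]
for n in("top","scene"):
    c=camera(n);ims.append(c["image"])
    for l in Z:
        for r in spot_point(l,c)[:2]: print(n,l,r["p"],np.round(r["at"],3),W(c,r["at"],Z[l]),W(c,r["at"]))
im=np.vstack(ims)
for n,i in zip(("top","scene"),ims): cv2.imwrite(f"pics/{n}0.png",i[:,:,::-1])
E
```

```text
0.0 [ 0.17803769 -0.52009298  0.204845  ] [-3.14036874e+00 -1.12743924e-04  3.29747820e-01] [-0.30491314  0.54592195  0.11473623]
top jig 0.98 [0.271 0.508] [0.5253 0.3936 0.    ] [0.5059 0.3658 0.1231]
top gauge_flange 0.67 [0.324 0.487] [0.5268 0.2624 0.17  ] [0.5267 0.2623 0.1706]
top counter_ball 0.86 [0.487 0.512] [ 0.5211 -0.0254  0.    ] [ 0.5153 -0.0253  0.0373]
top ball_knob 0.42 [0.455 0.544] [0.4679 0.035  0.052 ] [ 0.4749  0.0367 -0.0018]
top paddle_knob 0.59 [0.644 0.527] [ 0.4936 -0.3197  0.052 ] [ 0.5021 -0.3295 -0.0067]
scene jig 0.61 [0.336 0.855] [ 0.5188  0.3929 -0.    ] [0.4815 0.4202 0.1187]
scene gauge_flange 0.66 [0.38  0.662] [0.5104 0.2568 0.17  ] [0.51   0.2573 0.1712]
scene counter_ball 0.69 [0.473 0.528] [ 0.5287 -0.0443 -0.    ] [ 0.5161 -0.0181  0.039 ]
scene counter_paddle 0.63 [0.552 0.356] [ 0.5251 -0.3802  0.    ] [ 0.5127 -0.3413  0.0386]
scene ball_knob 0.6 [0.485 0.563] [0.4748 0.0275 0.052 ] [0.4727 0.0323 0.0596]
scene paddle_knob 0.61 [0.57 0.35] [ 0.4837 -0.3513  0.052 ] [ 0.4866 -0.3613  0.0422]
```

View pics/top0.png

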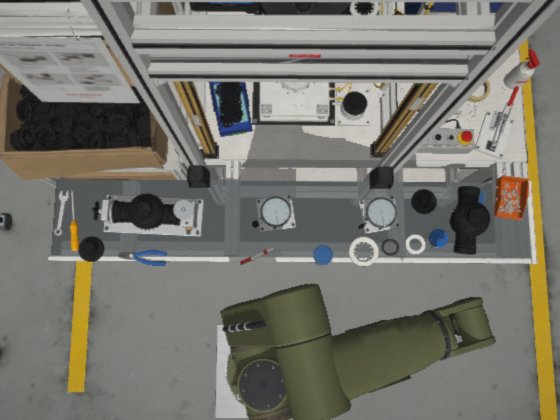

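View pics/scene0.png

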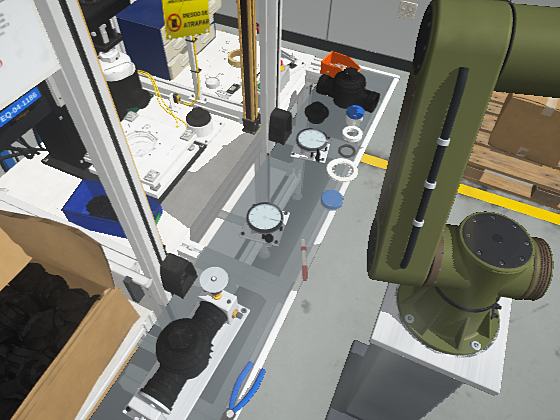

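The left unit is the jig, with the flange at about (185,208). The counters are at about (276,212) and (380,213) in the top view. Next I'll get precise centres from the range data and a zoom of the knobs.

```bash
python3 - <<'E'
from h import *
c=camera("top");K=c["K"];T=np.array(c["world_from_camera"]);r=c["range_z"]
v,u=np.mgrid[:420,:560]
P=np.stack([(u+.5-K[0][2])/K[0][0]*r,-(v+.5-K[1][2])/K[1][1]*r,-r],-1)@T[:3,:3].T+T[:3,3]
def blob(x,y,R,z0,z1):
    m=(np.hypot(P[...,0]-x,P[...,1]-y)<R)&(P[...,2]>z0)&(P[...,2]<z1)
    q=P[m];(cc,rad)=cv2.minEnclosingCircle(q[:,:2].astype(np.float32));print(len(q),q.mean(0).round(4),np.round(cc,4),round(rad,4),q[:,2].max())
blob(.527,.262,.05,.163,.185)
blob(.517,-.022,.07,.034,.05)
blob(.517,-.31,.07,.034,.05)
# knobs
for (x,y) in((.475,.035),(.49,-.25),(.49,-.34)):
    m=(np.hypot(P[...,0]-x,P[...,1]-y)<.05)&(P[...,2]>.015);print(np.c_[P[m].round(3),u[m],v[m]][:25].tolist() if m.sum()<60 else m.sum())
im=cv2.resize(c["image"][180:250,230:410],None,fx=4.4,fy=4.4,interpolation=cv2.INTER_CUBIC)
s=camera("scene")["image"]
a=cv2.resize(s[190:250,230:300],None,fx=4.4,fy=4.4,interpolation=cv2.INTER_CUBIC);b=cv2.resize(s[115:175,285:355],None,fx=4.4,fy=4.4,interpolation=cv2.INTER_CUBIC)
ab=np.hstack([a,b]);ab=np.pad(ab,((0,0),(0,im.shape[1]-ab.shape[1]),(0,0)))
cv2.imwrite("pics/z1.png",np.vstack([im,ab])[:,:,::-1])
E
```

```text
310 [0.5101 0.256  0.1714] [0.5102 0.2569] 0.0327 0.181314362938634
683 [ 0.5257 -0.0343  0.0426] [ 0.5238 -0.0259] 0.0614 0.049933514153893466
202 [ 0.5199 -0.3595  0.0426] [ 0.5181 -0.3375] 0.0515 0.04964706975310418
129
[]
274
```

View pics/z1.png

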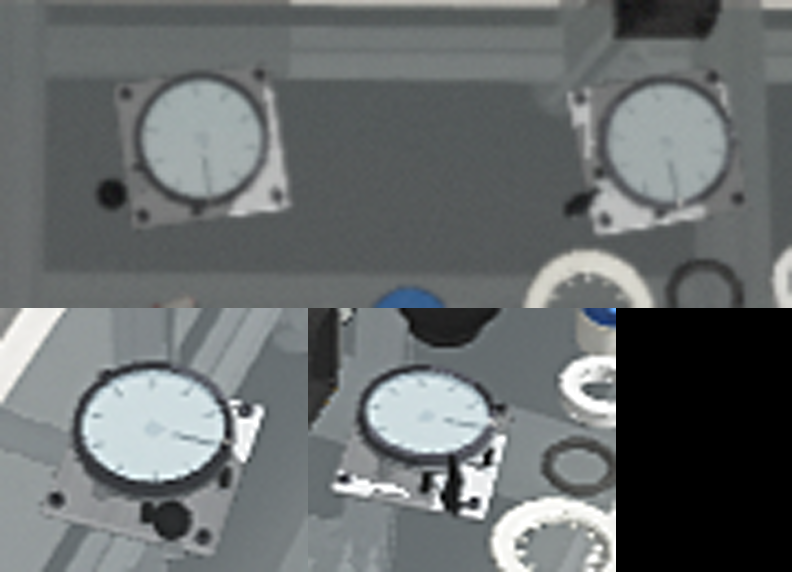

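The left counter (dial at about (276,211)) carries the ball at (255,224). The right one carries the paddle, at (361,227). The flange centre is at (0.510, 0.257), so I'll go to the gauge first.

Emit:
jog_arm(rows=[[[0,0,-0.01],6.3,0.03],[[0,0,-0.01],6.3,0.03],[[0,0,-0.01],6.3,0.03],[[0.0137,-0.032,0],0,0.03],[[0.0137,-0.032,0],0,0.03],[[0.0137,-0.032,0],0,0.03],[[0.0137,-0.032,0],0,0.03],[[0.0137,-0.032,0],0,0.03],[[0.0137,-0.032,0],0,0.03],[[0.0137,-0.032,0],0,0.03],[[0.0137,-0.032,0],0,0.03],[[0.0137,-0.032,0],0,0.03]], squeeze=10)

```text
time_s: 1.9
ee_pos: [0.3017, -0.2308, 0.2356]
eef_rot: [3.141, -0.0, -0.0]
force: [-0.3, -0.2, 0.2]
grip_width: 0.0298
grip_force: 0.0
```

Emit:
jog_arm(rows=[[[0.0137,-0.032,0],0,0.03],[[0.0137,-0.032,0],0,0.03],[[0.0137,-0.032,0],0,0.03],[[0.0137,-0.032,0],0,0.03],[[0.0137,-0.032,0],0,0.03],[[0.0137,-0.032,0],0,0.03],[[0.0137,-0.032,0],0,0.03],[[0.0137,-0.032,0],0,0.03],[[0.0137,-0.032,0],0,0.03],[[0.0137,-0.032,0],0,0.03],[[0,0,0],0,0.03],[[0,0,0],0,0.03]])

```text
time_s: 2.9
ee_pos: [0.4385, 0.0887, 0.2351]
eef_rot: [3.141, 0.001, 0.003]
force: [-0.3, -0.8, 0.0]
grip_width: 0.0301
grip_force: 0.0
```

Emit:
jog_arm(rows=[[[0.012,-0.028,0],0,0.03],[[0.012,-0.028,0],0,0.03],[[0.012,-0.028,0],0,0.03],[[0.012,-0.028,0],0,0.03],[[0.012,-0.028,0],0,0.03],[[0.012,-0.028,0],0,0.03],[[0,0,0],0,0.03],[[0,0,0],0,0.03],[[0,0,0],0,0.03]])

```text
time_s: 3.65
ee_pos: [0.5104, 0.2543, 0.2354]
eef_rot: [3.141, 0.0, -0.001]
force: [0.3, 0.2, 0.5]
grip_width: 0.0303
grip_force: 0.0
```

```bash
python3 - <<'E'
from h import *
from scipy.spatial.transform import Rotation as R
o=get_obs();print(o["time_s"],o["ee_pos"],o["eef_rot"])
c=camera("wrist");save(c,"w1.png")
T=np.eye(4);T[:3,:3]=R.from_euler("xyz",o["eef_rot"]).as_matrix();T[:3,3]=o["ee_pos"]
c["world_from_camera"]=T@c["T_tool_cam"]
for l,z in(("gauge_flange",.17),("rod_tip",.174)):
    for r in spot_point(l,c)[:2]: print(l,r["p"],np.round(r["at"],3),W(c,r["at"],z),W(c,r["at"]))
E
```

```text
3.65 [0.51039823 0.25430088 0.23544678] [ 3.14124600e+00  2.98525712e-04 -9.27326858e-04]
gauge_flange 0.92 [0.486 0.532] [0.5091 0.2579 0.17  ] [0.5098 0.2579 0.1725]
rod_tip 0.39 [0.491 0.536] [0.5088 0.2559 0.174 ] [0.5088 0.2559 0.174 ]
```

View pics/w1.png

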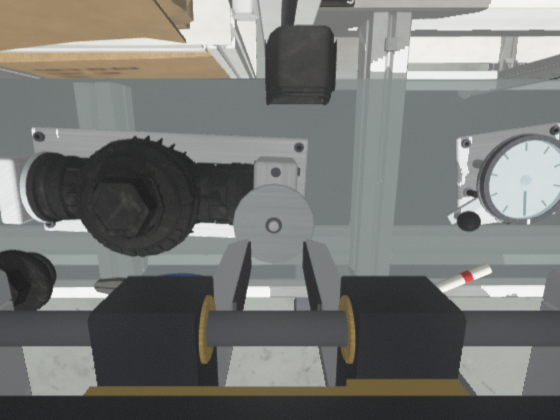

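The wrist view shows the flange at (273,224) with the rod in its middle, and the fingers straddle it. I'll shift 3 mm and press.

Emit:
jog_arm(rows=[[[-0.001,-0.003,0.02],0,0.03],[[0,0,0.02],0,0.03],[[0,0,0.015],0,0.03],[[0,0,0.007],0,0.03],[[0,0,0.006],0,0.03],[[0,0,0.006],0,0.03],[[0,0,0.006],0,0.03],[[0,0,0.006],0,0.03],[[0,0,0.005],0,0.03],[[0,0,0.001],0,0.03],[[0,0,0],0,0.03],[[0,0,0],0,0.03]])

```text
time_s: 4.8
ee_pos: [0.5098, 0.2583, 0.1451]
eef_rot: [-3.141, -0.001, -0.0]
force: [-5.5, -4.6, 9.6]
grip_width: 0.0298
grip_force: 4.9
```

Emit:
jog_arm(rows=[[[0,0,0.002],0,0.03],[[0,0,0.002],0,0.03],[[0,0,0],0,0.03],[[0,0,0],0,0.03],[[0,0,0],0,0.03]])

```text
time_s: 5.22
ee_pos: [0.5101, 0.2584, 0.1439]
eef_rot: [-3.141, -0.004, -0.0]
force: [-16.5, -8.9, 34.0]
grip_width: 0.0299
grip_force: 17.3
```

It is on the stop (34 N). Now I'll release, back off and look.

Emit:
jog_arm(rows=[[[0,0,-0.01],0,0.03],[[0,0,-0.01],0,0.03],[[0,0,-0.01],0,0.03],[[0,0,-0.015],0,0.03],[[0,0,-0.02],0,0.03],[[0,0,-0.02],0,0.03],[[-0.03,0,-0.01],0,0.03],[[-0.03,0,0],0,0.03],[[-0.03,0,0],0,0.03],[[0,0,0],0,0.03],[[0,0,0],0,0.03],[[0,0,0],0,0.03]])

```text
time_s: 6.22
ee_pos: [0.42, 0.2587, 0.235]
eef_rot: [-3.141, -0.001, -0.0]
force: [-0.6, 0.3, -0.2]
grip_width: 0.03
grip_force: 0.0
```

```bash
python3 - <<'E'
from h import *
from scipy.spatial.transform import Rotation as R
o=get_obs();print(o["time_s"],o["ee_pos"],o["eef_rot"],o["force"])
c=camera("wrist");s=camera("scene")
T=np.eye(4);T[:3,:3]=R.from_euler("xyz",o["eef_rot"]).as_matrix();T[:3,3]=o["ee_pos"]
c["world_from_camera"]=T@c["T_tool_cam"]
out=[]
for n,k in(("w",c),("s",s)):
    M=np.linalg.inv(k["world_from_camera"]);p=M@[.5095,.257,.18,1];K=k["K"]
    u=K[0][0]*p[0]/-p[2]+K[0][2];v=K[1][1]*p[1]/p[2]+K[1][2];print(n,u,v)
    for l in("gauge_flange","rod_tip"):
        for r in spot_point(l,k)[:2]: print(l,r["p"],np.round(r["at"],3),W(k,r["at"]))
    h=50 if n=="w" else 25
    u,v=int(np.clip(u,h,559-h)),int(np.clip(v,h,419-h))
    out.append(cv2.resize(k["image"][v-h:v+h,u-h:u+h],(400,400),interpolation=cv2.INTER_CUBIC))
    q=k["range_z"][v-h:v+h,u-h:u+h]
    Z=np.array([W(k,((b+.5)/560,(a+.5)/420))[2] for a in range(v-20,v+20) for b in range(u-20,u+20)]);print(np.sort(Z)[-8:])
cv2.imwrite("pics/r1.png",np.hstack(out)[:,:,::-1])
E
```

```text
6.2167 [0.42003496 0.25873767 0.23503069] [-3.14104440e+00 -1.05290941e-03 -3.96477333e-05] [-0.61840303  0.34855728 -0.20496507]
w 279.67566755047454 98.7924001033439
gauge_flange 0.9 [0.501 0.246] [0.5068 0.2563 0.1788]
rod_tip 0.64 [0.498 0.249] [0.5059 0.2577 0.1788]
rod_tip 0.34 [0.298 0.272] [0.5028 0.3543 0.1184]
[0.1805 0.4135 0.4135 0.4135 0.4135 0.4135 0.4135 0.4135]
s 212.7650641276071 275.8738427945745
gauge_flange 0.61 [0.374 0.657] [0.4421 0.3467 0.3742]
gauge_flange 0.19 [0.473 0.53 ] [0.364  0.2957 0.5053]
[0.3819 0.3835 0.9947 0.9947 0.9947 0.9947 0.9947 0.9947]
```

View pics/r1.png

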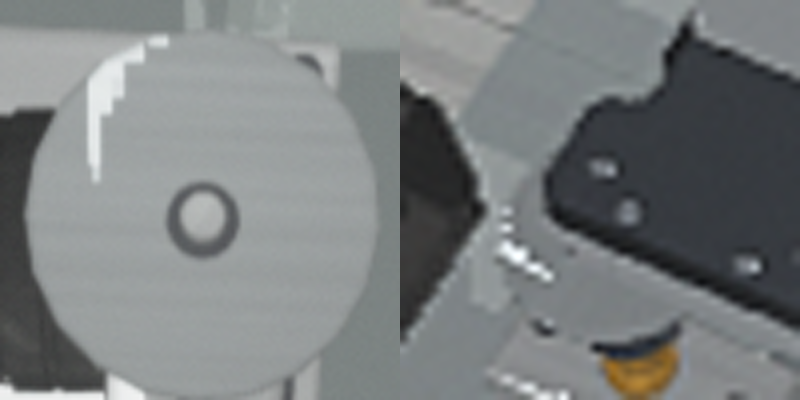

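The rod tip reads about 0.180, roughly 10 mm over the flange, which suggests the ring is hidden. I'll take a more oblique look on the way to confirm.

Emit:
jog_arm(rows=[[[0,0.03,0],0,0],[[0,0.03,0],0,0],[[0,0.03,0],0,0],[[0,0.03,0],0,0],[[0,0.02,0],0,0],[[0,0,0],0,0],[[0,0,0],0,0]])

```text
time_s: 7.1
ee_pos: [0.4197, 0.118, 0.2345]
eef_rot: [-3.141, -0.0, -0.002]
force: [-0.7, 0.6, 0.1]
grip_width: 0.0006
grip_force: 0.0
```

```bash
python3 - <<'E'
from h import *
from scipy.spatial.transform import Rotation as R
o=get_obs();print(o["time_s"],o["ee_pos"])
c=camera("wrist");s=camera("scene");t=camera("top")
T=np.eye(4);T[:3,:3]=R.from_euler("xyz",o["eef_rot"]).as_matrix();T[:3,3]=o["ee_pos"]
c["world_from_camera"]=T@c["T_tool_cam"]
out=[]
for n,k,h in(("w",c,45),("s",s,22)):
    M=np.linalg.inv(k["world_from_camera"]);p=M@[.5095,.257,.178,1];K=k["K"]
    u=K[0][0]*p[0]/-p[2]+K[0][2];v=K[1][1]*p[1]/p[2]+K[1][2];print(n,u,v)
    u,v=int(np.clip(u,h,559-h)),int(np.clip(v,h,419-h))
    out.append(cv2.resize(k["image"][v-h:v+h,u-h:u+h],(400,400),interpolation=cv2.INTER_CUBIC))
    q=np.array([W(k,((b+.5)/560,(a+.5)/420)) for a in range(v-h,v+h) for b in range(u-h,u+h)])
    d=np.hypot(q[:,0]-.5095,q[:,1]-.257)
    f=q[(d>.012)&(d<.028)&(abs(q[:,2]-.17)<.03)][:,2];g=q[(d<.014)&(q[:,2]>.174)&(q[:,2]<.21)]
    print("flange",np.median(f),"rod",np.sort(g[:,2])[-6:])
cv2.imwrite("pics/r2.png",np.hstack(out)[:,:,::-1])
for px,z in(((275.9,211.4),.044),((381.6,212.3),.044),((255.2,224.1),.052),((361.4,226.6),.052)): print(px,W(t,((px[0]+.5)/560,(px[1]+.5)/420),z))
E
```

```text
7.1 [0.41973979 0.1180141  0.23454191]
w 73.10760631243315 98.9709254618038
flange 0.1692 rod [0.1799 0.18   0.1802 0.1803 0.1803 0.1803]
s 212.85701128678843 276.3304969484198
flange 0.1697 rod [0.1789 0.1791 0.18   0.1801 0.181  0.1813]
(275.9, 211.4) [ 0.5256 -0.0371  0.044 ]
(381.6, 212.3) [ 0.525  -0.3944  0.044 ]
(255.2, 224.1) [0.4807 0.0321 0.052 ]
(361.4, 226.6) [ 0.4747 -0.3237  0.052 ]
```

View pics/r2.png

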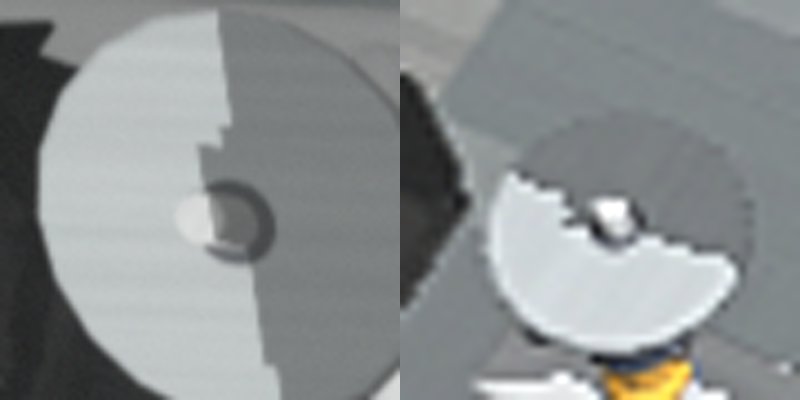

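The tip stands 10–11 mm over the flange, the flange is back up at 0.17, and only plain rod shows above it. The ring is hidden, so this counts on the paddle counter.

Emit:
jog_arm(rows=[[[0,0.035,0],0,0],[[0,0.035,0],0,0],[[0,0.035,0],0,0],[[0,0.035,0],0,0],[[0,0.035,0],0,0],[[0,0.035,0],0,0],[[0,0.035,0],0,0],[[0,0.035,0],0,0],[[0,0.035,0],0,0],[[0,0.035,0],0,0],[[0,0.035,0],0,0],[[0,0.035,0],0,0]])

```text
time_s: 8.25
ee_pos: [0.4198, -0.3025, 0.2342]
eef_rot: [-3.141, 0.0, 0.001]
force: [-0.3, -0.1, 0.1]
grip_width: 0.0002
grip_force: 0.0
```

Emit:
jog_arm(rows=[[[0,0,0],0,0],[[0,0,0],0,0],[[0,0,0],0,0]])

```text
time_s: 8.5
ee_pos: [0.4198, -0.3004, 0.2341]
eef_rot: [-3.141, 0.001, 0.001]
force: [-0.9, 1.3, 0.0]
grip_width: 0.0003
grip_force: 0.0
```

```bash
python3 - <<'E'
from h import *
from scipy.spatial.transform import Rotation as R
o=get_obs();print(o["time_s"],o["ee_pos"],o["eef_rot"])
c=camera("wrist");save(c,"w2.png")
T=np.eye(4);T[:3,:3]=R.from_euler("xyz",o["eef_rot"]).as_matrix();T[:3,3]=o["ee_pos"]
c["world_from_camera"]=T@c["T_tool_cam"]
for l,z in(("counter_paddle",0),("paddle_knob",.052)):
    for r in spot_point(l,c)[:2]: print(l,r["p"],np.round(r["at"],3),W(c,r["at"],z))
q=np.array([W(c,((b+.5)/560,(a+.5)/420)) for a in range(0,300) for b in range(0,560)])
d=q[(abs(q[:,0]-.52)<.1)&(abs(q[:,1]+.37)<.12)]
f=d[(abs(d[:,2]-.043)<.005)&(np.hypot(d[:,0]-.52,d[:,1]+.39)<.065)];cc=cv2.minEnclosingCircle(f[:,:2].astype(np.float32));print("dial",len(f),f.mean(0),cc)
p=d[(d[:,2]>.05)&(d[:,2]<.07)];print("paddle",len(p),p.mean(0),p.min(0),p.max(0)); 
if len(p)>5: print(cv2.minAreaRect((p[:,:2]*1000).astype(np.float32)))
E
```

```text
8.5 [ 0.41981922 -0.30043771  0.23409306] [-3.14091850e+00  5.18951387e-04  6.75995444e-04]
counter_paddle 0.66 [0.627 0.244] [ 0.5222 -0.3895 -0.    ]
paddle_knob 0.72 [0.537 0.337] [ 0.4775 -0.3258  0.052 ]
dial 7652 [ 0.52452338 -0.39292976  0.04118705] ((0.5230662822723389, -0.39311590790748596), 0.05208682641386986)
paddle 214 [ 0.51016355 -0.34272804  0.06005374] [ 0.4676 -0.4278  0.0502] [ 0.6124 -0.3138  0.0645]
((551.52099609375, -353.5044860839844), (54.2855339050293, 180.70013427734375), 54.7436408996582)
```

View pics/w2.png

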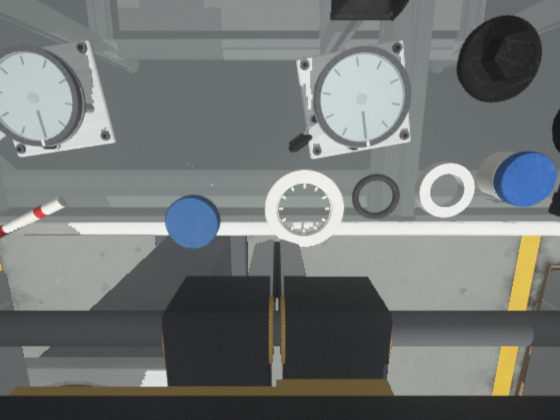

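The wrist view shows the paddle at (300,142) and its dial at (362,97). The axis is at about (0.524, -0.3935) and the lever at rest at about 125°. I'll position on the paddle's clockwise side at yaw 35° and descend.

Emit:
jog_arm(rows=[[[0.025,0.004,0],0,0],[[0.025,0.004,0],0,0],[[0.025,0.0035,0],0,0],[[0,0,0.02],-7,0],[[0,0,0.02],-7,0],[[0,0,0.02],-7,0],[[0,0,0.02],-7,0],[[0,0,0.02],-7,0],[[0,0,0],0,0],[[0,0,0],0,0],[[0,0,0],0,0]])

```text
time_s: 9.57
ee_pos: [0.4951, -0.3127, 0.136]
eef_rot: [3.14, -0.001, 0.607]
force: [0.6, 0.2, -1.1]
grip_width: 0.0005
grip_force: 0.0
```

```bash
python3 - <<'E'
from h import *
from scipy.spatial.transform import Rotation as R
o=get_obs();print(o["time_s"],o["ee_pos"],o["eef_rot"],o["qpos"])
c=camera("wrist");save(c,"w3.png")
T=np.eye(4);T[:3,:3]=R.from_euler("xyz",o["eef_rot"]).as_matrix();T[:3,3]=o["ee_pos"]
c["world_from_camera"]=T@c["T_tool_cam"]
for l,z in(("counter_paddle",0),("paddle_knob",.052)):
    for r in spot_point(l,c)[:2]: print(l,r["p"],np.round(r["at"],3),W(c,r["at"],z))
n=np.array([.822,.569]);P=np.array([.4943,-.312]);print((P-o["ee_pos"][:2]))
E
```

```text
9.5667 [ 0.49507108 -0.31274118  0.13599165] [ 3.13992533e+00 -5.92540999e-04  6.07269010e-01] [-6.25955927e-01  4.40128782e-01  1.49667341e+00  7.38118834e-06
  1.20302099e+00  3.37569237e-01]
counter_paddle 0.64 [0.634 0.537] [ 0.5209 -0.3892  0.    ]
paddle_knob 0.62 [0.497 0.579] [ 0.4762 -0.3263  0.052 ]
[-0.00077108  0.00074118]
```

View pics/w3.png

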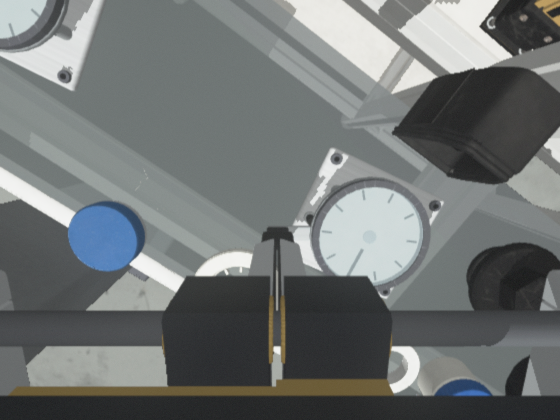

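The fingers at (278,240) hide the paddle behind them, so they're on its clockwise side as intended. Descending.

Emit:
jog_arm(rows=[[[0,0,0.025],0,0],[[0,0,0.025],0,0],[[0,0,0.025],0,0],[[0,0,0.015],0,0],[[0,0,0.01],0,0],[[0,0,0],0,0],[[0,0,0],0,0],[[0,0,0],0,0]])

```text
time_s: 10.38
ee_pos: [0.4951, -0.3133, 0.0359]
eef_rot: [3.14, -0.001, 0.61]
force: [-0.2, -0.3, -0.9]
grip_width: 0.0004
grip_force: 0.0
```

Free descent. Now I'll approach contact and start the arc.

Emit:
jog_arm(rows=[[[-0.004,0,0],0,0],[[-0.004,0,0],0,0],[[-0.003,0,0],0,0],[[-0.0058,-0.0006,0],-4,0],[[-0.0058,-0.0006,0],-4,0],[[-0.0058,-0.0006,0],-4,0],[[-0.0058,-0.0006,0],-4,0],[[-0.0058,-0.0006,0],-4,0],[[-0.0058,-0.0006,0],-4,0],[[0,0,0],0,0],[[0,0,0],0,0]])

```text
time_s: 11.3
ee_pos: [0.4591, -0.3415, 0.0353]
eef_rot: [3.139, -0.001, 1.03]
force: [5.2, 3.1, 1.4]
grip_width: -0.0
grip_force: 2.6
```

```bash
cat > p.py <<'E'
from h import *
o=get_obs();O=np.array([.523,-.3925]);y=o["eef_rot"][2];d=np.array(o["ee_pos"][:2])-O
n=np.array([np.cos(y),np.sin(y)]);r=np.array([-n[1],n[0]])
print(o["time_s"],"yaw",np.degrees(y),"s",d@n,"rho",d@r,"angle past rest",np.degrees(np.arctan2(d[1],d[0]))+np.degrees(np.arcsin(.011/np.hypot(*d)))-124.7,"F",np.round(o["force"],1))
E
python3 p.py
```

```text
11.3 yaw 58.997338405100024 s 0.010830184138136523 rho 0.08106541276888968 angle past rest 24.417378516367293 F [5.2 3.1 1.4]
```

Emit:
jog_arm(rows=[[[-0.0058,-0.0006,0],-4,0],[[-0.0058,-0.0006,0],-4,0],[[-0.0058,-0.0006,0],-4,0],[[-0.0058,-0.0006,0],-4,0],[[-0.0015,0,0],-1,0],[[0,0,0],0,0],[[0,0,0],0,0]])

```text
time_s: 11.88
ee_pos: [0.4473, -0.3607, 0.0352]
eef_rot: [3.14, -0.003, 1.327]
force: [9.0, 17.3, 6.7]
grip_width: 0.0005
grip_force: 9.3
```

```bash
python3 p.py
```

```text
11.8833 yaw 76.01997656542972 s 0.012517509003867083 rho 0.08116537447631172 angle past rest 40.25022356351546 F [ 9.  17.3  6.7]
```

Emit:
jog_arm(rows=[[[-0.002,0,0],0,0],[[0,0,0],0,0],[[0,0,0],0,0]])

```text
time_s: 12.13
ee_pos: [0.4472, -0.361, 0.0352]
eef_rot: [3.141, -0.006, 1.327]
force: [9.8, 29.6, 11.3]
grip_width: 0.0005
grip_force: 15.9
```

```bash
python3 p.py
```

```text
12.1333 yaw 76.03512073270952 s 0.012301212836847887 rho 0.08118043366355591 angle past rest 40.41782014316671 F [ 9.8 29.6 11.3]
```

The force rises without motion, so the lever is at its stop. I'll back off along the arc and let it return home.

Emit:
jog_arm(rows=[[[0.004,0,0],0,0],[[0.006,0.0008,0],4,0],[[0.006,0.0008,0],4,0],[[0.006,0.0008,0],4,0],[[0.006,0.0008,0],4,0],[[0.006,0.0008,0],4,0],[[0.006,0.0008,0],4,0],[[0.006,0.0008,0],4,0],[[0.006,0.0008,0],4,0],[[0.006,0.0008,0],4,0],[[0.006,0.0008,0],4,0],[[0.008,0,0],0,0]])

```text
time_s: 13.13
ee_pos: [0.4909, -0.3104, 0.0348]
eef_rot: [3.141, -0.0, 0.624]
force: [-0.6, -0.2, 0.1]
grip_width: 0.0006
grip_force: 0.0
```

Emit:
jog_arm(rows=[[[0.003,0,0],0,0],[[0,0,0],0,0],[[0,0,-0.02],0,0],[[0,0,-0.03],0,0],[[0,0,-0.03],0,0],[[0,0,-0.03],0,0],[[0,0,-0.03],0,0],[[-0.03,0.02,-0.03],0,0],[[-0.03,0.02,0],0,0],[[-0.03,0.02,0],0,0],[[0,0,0],0,0],[[0,0,0],0,0]])

```text
time_s: 14.13
ee_pos: [0.456, -0.4074, 0.2007]
eef_rot: [-3.141, 0.0, 0.627]
force: [-0.2, -0.1, -0.8]
grip_width: 0.0003
grip_force: 0.0
```

```bash
python3 - <<'E'
from h import *
o=get_obs();print(o["time_s"],o["ee_pos"],o["force"])
c=camera("wrist");t=camera("top");s=camera("scene")
q=[cv2.resize(t["image"][185:240,350:405],(385,385),interpolation=cv2.INTER_CUBIC),cv2.resize(s["image"][115:175,285:345],(385,385),interpolation=cv2.INTER_CUBIC)]
cv2.imwrite("pics/e.png",np.hstack(q)[:,:,::-1])
for l in("paddle_knob","counter_paddle"):
    for r in spot_point(l,s)[:1]+spot_point(l,t)[:1]: print(l,r)
E
```

```text
14.1333 [ 0.4559579  -0.40740228  0.20070842] [-0.16045127 -0.05487677 -0.77245021]
paddle_knob {'at': [0.567, 0.3536], 'p': 0.5}
paddle_knob {'at': [0.6448, 0.5333], 'p': 0.56}
counter_paddle {'at': [0.56, 0.3533], 'p': 0.88}
counter_paddle {'at': [0.6764, 0.5129], 'p': 0.94}
```

View pics/e.png

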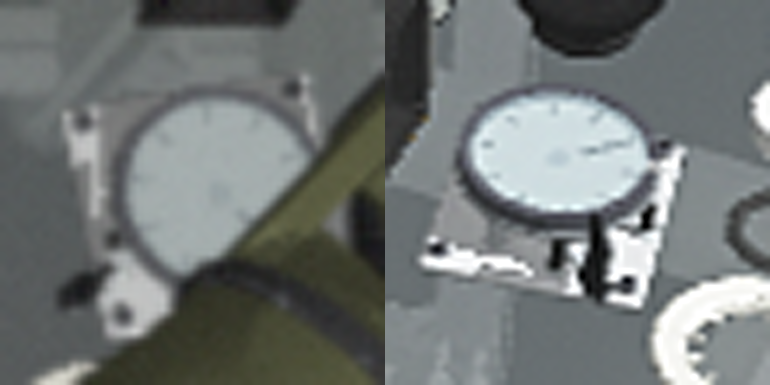

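The paddle is back at its rest place and the dial's long mark has moved one step anticlockwise. The arm is clear, so I'm handing in.

```bash
python3 -c "
from station import *
print(hand_in())"
```

```text
the job is handed in; nothing more can be done
None
```

The gauge was pressed to its stop and sprang back; the rod tip then stood only about 10 mm over the flange with the ring hidden (a leaked valve), so I counted it once on the paddle counter, left the ball counter alone, and handed the job in at about 14 s.

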